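Re-pad the sole press bed with the isolator off

ROBOT

A 7-joint arm with a two-finger parallel gripper is mounted at the origin on the work surface. World frame = base frame: x ahead of the robot, y to its left, z up, the work surface at z = 0. Lengths are in m, angles in rad, forces in N, time in s.
With the tool pointing down it reaches from about 0.4 to 0.875 m from the base axis. Payload 19.3 kg.
Tool frame: the origin (TCP) lies on the mounting face of the last link; the fingertips stand 173 mm ahead of it and the grasp point (between the pads) lies 155 mm ahead of it; z points along the fingers, y is the line along which they close (so a half turn about z gives the same grasp; the last joint's range is limited). The gripper opens to 85 mm and grips with 20 to 120 N. Pads are 22 mm wide; open, the fingers measure 114 mm over their backs; the gripper's body (76 mm by 85 mm) begins 54 mm behind the grasp point. The pads swing forward as they close: fully open they stand 13 mm farther back than shut.
Start: joints at [1.046, 0.521, -0.036, 1.599, 0.021, 1.021, -0.113], TCP at [0.275, -0.561, 0.405] pointing down, gripper open.
Joint ranges: [-2.91, 2.91], [-0.3, 2.13], [-1.5, 1.42], [0.17, 2.43], [-1.26, 4.41], [0.16, 1.93], [-2.52, 2.52]. Speed limits (rad/s): [1.89, 1.89, 2.39, 2.39, 3.01, 3.01, 3.01].

INTERFACE

Orientations are given as [roll, pitch, yaw] about the fixed x, y, z axes, in that order (R = Rz(yaw) Ry(pitch) Rx(roll)).
In Python, from workcell import bot, vision gives the robot as it stands.
- The arm moves only by the shell command python3 -m creep 'ROWS' [FORCE]. ROWS is JSON, a list that holds one entry, the list of rows, each a list of 7 numbers: the opening, from -1 (shut) to 1 (fully open), then the shift along the tool's x, y, z in cm, then the turn, a rotation vector about the tool's x, y, z in rad. In form: [[[grip, tx, ty, tz, rx, ry, rz], ...]]. A call has 1 to 12 rows; each row shifts and turns the commanded pose from where the row before left it, along the tool's axes as they then stand; what a row does not reach is not made up. A row lasts 1/8 s, in which the tool goes at most 62.5 mm and 10.7 degrees, less where a joint would pass 70% of its speed; a pose out of reach is approached as far as the arm can. A call with a gripper value outside its range is refused whole. The fingers move at their own pace and stop on an object; FORCE is the grip in N (left out, the last holds). Time passes only in rows, so rows that do not move let the fingers close. It gives the time, the measured TCP pose, the force, the opening and the grip force at its end, in the units of the state.
- bot.observe(): the state, without advancing time (a new reading comes with each control period).
- vision.grab_frame(name): name is "side" or "top" or "wrist"; returns a dict with "image" (400x640x3 uint8, blue, green, red), "depth" (400x640 float32, m along the optical axis (not along the pixel's ray), 0 where there is no reading), "fovy" (degrees; the focal length in pixels is half the picture's height over the tangent of half this angle, whatever the lens; pixels are square), "cx", "cy" (the principal point, pixels), "cam_to_world" (4x4, takes a point from camera to world coordinates); the wrist camera has in their place "tool_from_camera" (4x4, takes a point from camera to tool coordinates, whose origin is the TCP and whose axes are the flange's). Camera axes: x right, y down, z forward; pixel columns grow to the right and rows downward; lengths in m; the calibration is good to about 2 mm. A picture is of the moment at which its call begins: read the wrist's pose just before it.
- bot.job_done(): hands the job in; it is judged then, once.
The state is a dict: "clock": time; "qpos": joint angles; "qd": joint speeds; "joint_efforts": joint torques, N m; "position": TCP position; "tool_rot": TCP orientation; "force": force on the tool from outside, world axes, zero at the start; "moment": the same for the moment, N m; "grip_width": finger opening in m; "finger_force": force on a finger pad.
Only numpy, scipy, OpenCV 4.12 (cv2) and the standard library are available. Lean on these libraries where they do the work, as an engineer would, in place of code of your own. Each camera call takes 0.05 s, during which the arm holds its last target. There are 200 camera calls.

TASK

Turn the sole press's red isolator handle to off. With it off, press every pad lying on the bench onto the pair of studs in the patch of its own colour on the pad bed, right way up and fully home so that it sits flat on the plate all round. Then turn the isolator back on and leave the shoe, the glue bottle and the polish tin where they are.

Things in the scene. Friction and masses are not known exactly. Their poses are not given: they have to be found in the camera images.
- pad_blue: blue press pad (may be absent), 140 g: a block 90 mm long (its x) by 50 mm wide (its y) by 36 mm high, flat top with three thin dark grooves, two square sockets 34 x 34 mm and 26 mm deep open at the bottom, centred 20.5 mm either side of its middle along x; it may be fitted either end first. Origin: centre of its underside; z up. Starts lying right way up on the bench
- pad_orange: orange press pad (may be absent), 140 g: a block 90 mm long (its x) by 50 mm wide (its y) by 36 mm high, flat top with three thin dark grooves, two square sockets 34 x 34 mm and 26 mm deep open at the bottom, centred 20.5 mm either side of its middle along x; it may be fitted either end first. Origin: centre of its underside; z up. Starts lying right way up on the bench
- pad_green: green press pad (may be absent), 140 g: a block 90 mm long (its x) by 50 mm wide (its y) by 36 mm high, flat top with three thin dark grooves, two square sockets 34 x 34 mm and 26 mm deep open at the bottom, centred 20.5 mm either side of its middle along x; it may be fitted either end first. Origin: centre of its underside; z up. Starts lying right way up on the bench
- pad_white: white press pad (may be absent), 140 g: a block 90 mm long (its x) by 50 mm wide (its y) by 36 mm high, flat top with three thin dark grooves, two square sockets 34 x 34 mm and 26 mm deep open at the bottom, centred 20.5 mm either side of its middle along x; it may be fitted either end first. Origin: centre of its underside; z up. Starts lying right way up on the bench
- station_blue (a point): blue station of the pad bed: middle between its two studs on the plate's top (z = 16 mm); x: along its two studs and the pad's long side. A fully seated pad's origin is here. Sprung brass cheeks stand 3 mm out of the studs' outer sides, 9 mm above the plate: a pad laid on sticks 10 to 18 mm too high; 10 to 20 N of push sends it home, and it stays
- station_orange (a point): orange station of the pad bed: middle between its two studs on the plate's top (z = 16 mm); x: along its two studs and the pad's long side. A fully seated pad's origin is here. Sprung brass cheeks stand 3 mm out of the studs' outer sides, 9 mm above the plate: a pad laid on sticks 10 to 18 mm too high; 10 to 20 N of push sends it home, and it stays
- station_green (a point): green station of the pad bed: middle between its two studs on the plate's top (z = 16 mm); x: along its two studs and the pad's long side. A fully seated pad's origin is here. Sprung brass cheeks stand 3 mm out of the studs' outer sides, 9 mm above the plate: a pad laid on sticks 10 to 18 mm too high; 10 to 20 N of push sends it home, and it stays
- station_white (a point): white station of the pad bed: middle between its two studs on the plate's top (z = 16 mm); x: along its two studs and the pad's long side. A fully seated pad's origin is here. Sprung brass cheeks stand 3 mm out of the studs' outer sides, 9 mm above the plate: a pad laid on sticks 10 to 18 mm too high; 10 to 20 N of push sends it home, and it stays
- bed: fixed pad bed: dark steel plate 220 x 220 x 16 mm; origin: centre of its underside. Four stations centred at (+-52, +-52) mm, each a flat patch of its colour (98 x 58 mm, long side along the bed's x) with two upright round steel studs 41 mm apart along x: 31 mm diameter, 22 mm high, top 5 mm tapered to 23 mm; 1.5 mm play all round in a socket
- isolator (a joint): the press's rotary isolator: red bar handle turning about an upright axis. 0 rad = off (bar along the box's x, white tick at its +x end), 1.571 rad = on (turned clockwise seen from above, tick at the box's -y). An over-centre spring (about 0.15 N m at most) snaps it to the nearer end stop once past or short of the middle (0.785) when let go
- isolator_grip (a point): on the handle's axis at the height to grip it: 87 mm above the bench; x: along the bar, turning with it. The bar is 75 mm long, 16 mm wide and stands from 67 to 103 mm above the bench
- isolator_box: fixed grey box 130 x 130 x 60 mm with a yellow face, under the red handle; origin: centre of its underside; a black dot at +x marks off, a green dot at -y marks on
- shoe: bystander: tan shoe, 250 x 85 x 105 mm; origin: centre of its underside
- glue: bystander: white bottle with blue cap, 60 mm diameter, 130 mm high; origin: centre of its underside
- polish: bystander: black polish tin, 80 mm diameter, 35 mm high; origin: centre of its underside
Mind the look-alikes: they are no part of the job. Several things have the shape of the pad_orange; the one meant has the colours described above. Leave any brown look-alike of the pad_white alone.

How it is judged:
On the way, in this order (a step that is already met when the one before it is completed fails the run):
1. the isolator is off (value of joint isolator below 0.2 rad), for 0.2 s.
2. with the isolator still off, every pad that is there is fully home on its own station (horizontal distance between pad_blue and station_blue below 0.005 m and z of pad_blue in the frame of station_blue below 0.003 m and angle between the x axis of pad_blue and the x axis of station_blue, either way round below 0.08 rad and angle between each of pad_blue, pad_orange, pad_green, pad_white's own z axis and vertical below 0.06 rad and horizontal distance between pad_orange and station_orange below 0.005 m and z of pad_orange in the frame of station_orange below 0.003 m and angle between the x axis of pad_orange and the x axis of station_orange, either way round below 0.08 rad and horizontal distance between pad_green and station_green below 0.005 m and z of pad_green in the frame of station_green below 0.003 m and angle between the x axis of pad_green and the x axis of station_green, either way round below 0.08 rad and horizontal distance between pad_white and station_white below 0.005 m and z of pad_white in the frame of station_white below 0.003 m and angle between the x axis of pad_white and the x axis of station_white, either way round below 0.08 rad and linear speed of each of pad_blue, pad_orange, pad_green, pad_white below 0.02 m/s and value of joint isolator below 0.3 rad), for 0.2 s.
3. the isolator is on again (value of joint isolator above 1.37 rad), for 0.2 s.
At the end, for the whole second after the job is handed in: every pad present is on the station of its own colour, within 5 mm sideways, its underside within 3 mm of the plate, square to 0.08 rad, right way up and level to 0.06 rad and at rest; the isolator is on (above 1.37 rad) (horizontal distance between pad_blue and station_blue below 0.005 m and z of pad_blue in the frame of station_blue below 0.003 m and angle between the x axis of pad_blue and the x axis of station_blue, either way round below 0.08 rad and angle between each of pad_blue, pad_orange, pad_green, pad_white's own z axis and vertical below 0.06 rad and horizontal distance between pad_orange and station_orange below 0.005 m and z of pad_orange in the frame of station_orange below 0.003 m and angle between the x axis of pad_orange and the x axis of station_orange, either way round below 0.08 rad and horizontal distance between pad_green and station_green below 0.005 m and z of pad_green in the frame of station_green below 0.003 m and angle between the x axis of pad_green and the x axis of station_green, either way round below 0.08 rad and horizontal distance between pad_white and station_white below 0.005 m and z of pad_white in the frame of station_white below 0.003 m and angle between the x axis of pad_white and the x axis of station_white, either way round below 0.08 rad and linear speed of each of pad_blue, pad_orange, pad_green, pad_white below 0.02 m/s and value of joint isolator above 1.37 rad); the robot touches nothing.
It fails at once if the shoe is knocked over or moved more than 40 mm (distance of shoe from where it was at the start of the episode above 0.04 m or angle between shoe's own z axis and vertical above 0.5 rad).
It fails at once if the glue bottle is knocked over or moved more than 40 mm (distance of glue from where it was at the start of the episode above 0.04 m or angle between glue's own z axis and vertical above 0.5 rad).
It fails at once if the polish tin is knocked over or moved more than 40 mm (distance of polish from where it was at the start of the episode above 0.04 m or angle between polish's own z axis and vertical above 0.5 rad).
Of pad_blue, pad_orange, pad_green, pad_white only 3 to 4 are there at a start; the rules pass over those that are not, and their reading is None.
At some moment in a run one of pad_blue, pad_orange, pad_green, pad_white may be knocked a few centimetres aside while the robot is not near it.
Once in a run the grip may slacken for a moment while it holds something.
It also fails if it takes over 210 s, if anything falls off the work surface, if the arm or the gripper's body presses on something with over 40 N, if the wrist force passes 120 N, or if a joint passes its speed limit or range.

## Working session

There is one attempt and no reset: what is moved stays moved. The work goes in short steps, Python scripts to look and compute and a shell command to move; the robot and the scene stay as the last step left them, time stands still between calls to the robot, and variables do not carry over. Pictures are saved under pics/ and viewed, at most 14 in all, crops included, and the job is handed in when it is done.

```bash
mkdir -p pics; ls
python3 - <<'E'
from workcell import bot, vision
import cv2, numpy as np
s=bot.observe(); print(s)
for n in ("top","side"):
    f=vision.grab_frame(n); cv2.imwrite(f"pics/{n}0.png",f["image"]); np.savez(f"pics/{n}0.npz",**f)
    print(n,f["fovy"],f["cx"],f["cy"],np.round(f["cam_to_world"],4).tolist())
E
```

```text
pics
{'clock': 0.0, 'qpos': array([ 1.04580581,  0.52200659, -0.03629864,  1.59996572,  0.02118918,
        1.0210971 , -0.11279078]), 'qd': array([ 8.94384428e-05, -1.11733773e-03, -1.58799809e-03, -4.45844190e-04,
        9.30675040e-04,  8.43602841e-05, -1.84247604e-03]), 'joint_efforts': array([-1.18580650e-03, -9.27086091e+01,  1.97972618e+00, -3.69924116e+01,
        1.79553987e-02,  8.21355439e-03,  1.04589310e-04]), 'position': array([ 0.27445936, -0.56137187,  0.40414572]), 'tool_rot': array([-3.14050355e+00,  8.20057647e-05,  4.54758444e-01]), 'force': array([ 0.41871354, -0.37682048,  0.7677721 ]), 'moment': array([-0.01570335,  0.02181304, -0.00124137]), 'finger_force': 0.0, 'grip_width': 0.08539827759818938}
top 47.321257588198996 321.12650729529736 203.8163059701317 [[0.0037, -0.9955, 0.0942, 0.464], [-0.9998, -0.0019, 0.0199, 0.0003], [-0.0196, -0.0943, -0.9954, 1.4497], [0.0, 0.0, 0.0, 1.0]]
side 53.25257000352871 316.4641271707878 198.42029929754523 [[0.9893, -0.0656, 0.13, 0.4663], [-0.145, -0.5257, 0.8382, -0.7924], [0.0133, -0.8482, -0.5296, 0.5772], [0.0, 0.0, 0.0, 1.0]]
```

View pics/top0.png

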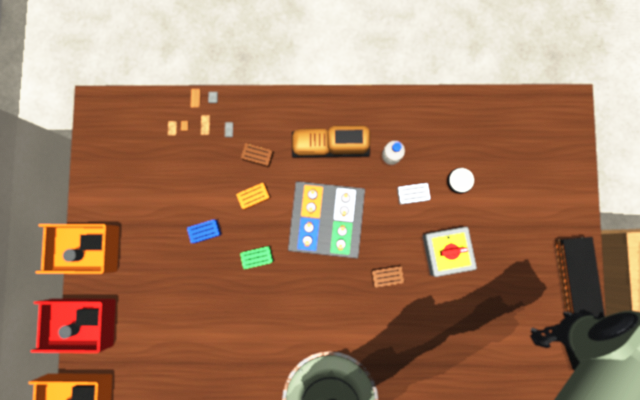

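View pics/side0.png

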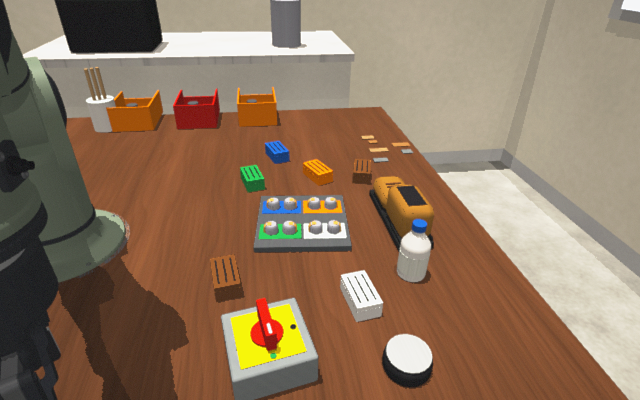

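The top view shows the orange pad at (253,196), blue at (203,231), green at (257,258) and white at (414,193). The brown look-alikes are at (257,154) and (388,277), the bed at (327,220) and the isolator at (451,251). The flat orange scraps at about (195,98) and (205,125) are the wrong shape. Next I'll measure.

```bash
cat > h.py <<'E'
import numpy as np, cv2
from scipy.spatial.transform import Rotation as R
from workcell import bot, vision
def tool():
    s=bot.observe(); T=np.eye(4); T[:3,:3]=R.from_euler('xyz',s["tool_rot"]).as_matrix(); T[:3,3]=s["position"]; return T
def frame(n,save=None):
    T=tool(); f=vision.grab_frame(n); f=dict(f)
    if n=="wrist": f["cam_to_world"]=T@f["tool_from_camera"]
    f["f"]=200/np.tan(np.radians(f["fovy"])/2)
    if save: cv2.imwrite(f"pics/{save}.png",f["image"])
    return f
def plane(f,uv,z):
    uv=np.atleast_2d(np.asarray(uv,float)); C=f["cam_to_world"]
    d=np.c_[(uv[:,0]-f["cx"])/f["f"],(uv[:,1]-f["cy"])/f["f"],np.ones(len(uv))]@C[:3,:3].T
    return C[:3,3]+d*((z-C[2,3])/d[:,2])[:,None]
def cloud(f):
    v,u=np.mgrid[:400,:640]; D=f["depth"]; C=f["cam_to_world"]
    P=np.dstack([(u-f["cx"])/f["f"]*D,(v-f["cy"])/f["f"]*D,D])@C[:3,:3].T+C[:3,3]
    P[D==0]=np.nan; return P
HSV=dict(blue=((105,140,60),(125,255,255)),orange=((11,170,140),(24,255,255)),green=((50,110,60),(85,255,255)),white=((0,0,170),(180,60,255)),red=((174,150,80),(6,255,255)))
def mask(img,c):
    h=cv2.cvtColor(img,cv2.COLOR_BGR2HSV); a,b=HSV[c]
    if a[0]>b[0]: return cv2.inRange(h,(0,)+a[1:],b)|cv2.inRange(h,a,(180,)+b[1:])
    return cv2.inRange(h,a,b)
def rect(f,m,z):
    """min-area rectangle of mask pixels cast on plane z: centre, long, short, yaw of long side in (-pi/2,pi/2]"""
    v,u=np.nonzero(m); p=plane(f,np.c_[u,v],z)[:,:2]
    (c,(w,h),a)=cv2.minAreaRect((p*1000).astype(np.float32)); a=np.radians(a)
    if w<h: w,h,a=h,w,a+np.pi/2
    return np.array(c)/1000,w,h,(a+np.pi/2)%np.pi-np.pi/2
def go(x,y,z,yaw):
    """shift (cm) and turn that take the tool, pointing down, from here to grasp point x,y,z with tool yaw (mod pi) """
    T=tool(); t=np.array([x,y,z+.155]); d=T[:3,:3].T@(t-T[:3,3])*100
    y0=np.arctan2(T[1,0],T[0,0]); r=-((yaw-y0+np.pi/2)%np.pi-np.pi/2)
    print("go cm",np.round(d,2),"rz",round(r,3),"now yaw",round(y0,3),"tilt",np.round(T[:3,2],3))
E
python3 - <<'E'
from h import *
f=frame("top"); P=cloud(f); img=f["image"]
for c in ("blue","orange","green","white","red"):
    m=mask(img,c); n,l,st,ce=cv2.connectedComponentsWithStats(m)
    for i in range(1,n):
        if st[i,4]>40:
            h=np.nanmedian(P[l==i][:,2]); 
            if h<0.3: print(c,st[i].tolist(),"h",round(h,3),[np.round(q,3) for q in rect(f,l==i,h)])
Z=P[...,2]; print("box", [np.round(q,3) for q in rect(f,(abs(Z-.06)<.012)&(P[...,1]<-.2)&(P[...,1]>-.5)&(P[...,0]<.5)&(P[...,0]>.2),.06)])
b=(abs(Z-.016)<.007)&(abs(P[...,1])<.15)&(P[...,0]>.3)&(P[...,0]<.62); b=cv2.morphologyEx(b.astype(np.uint8),cv2.MORPH_OPEN,np.ones((5,5)))
print("bed",[np.round(q,3) for q in rect(f,b,.016)])
E
```

```text
blue [393, 143, 8, 8, 49] h 0.13 [array([ 0.758, -0.194]), np.float64(20.855), np.float64(20.544), np.float64(-0.001)]
blue [298, 218, 21, 32, 183] h 0.016 [array([0.505, 0.07 ]), np.float64(94.768), np.float64(54.87), np.float64(-0.106)]
blue [188, 220, 32, 23, 496] h 0.036 [array([0.512, 0.394]), np.float64(94.995), np.float64(51.321), np.float64(-1.269)]
orange [105, 87, 23, 7, 88] h -0.002 [array([0.977, 0.708]), np.float64(73.456), np.float64(20.386), np.float64(1.567)]
orange [190, 87, 19, 7, 44] h -0.002 [array([0.977, 0.433]), np.float64(59.583), np.float64(20.307), np.float64(1.567)]
orange [251, 87, 16, 6, 55] h -0.001 [array([0.977, 0.236]), np.float64(49.396), np.float64(16.873), np.float64(1.568)]
orange [156, 98, 15, 8, 52] h -0.002 [array([0.933, 0.551]), np.float64(49.95), np.float64(20.727), np.float64(1.218)]
orange [537, 98, 18, 14, 68] h -0.0 [array([ 0.928, -0.693]), np.float64(61.963), np.float64(35.256), np.float64(-0.96)]
orange [219, 100, 17, 7, 51] h -0.002 [array([0.935, 0.339]), np.float64(51.926), np.float64(19.248), np.float64(1.4)]
orange [141, 105, 12,
[... 6613 characters left out ...]
loat64(24.581), np.float64(-1.567)]
white [283, 354, 38, 46, 643] h 0.01 [array([0.073, 0.092]), np.float64(169.75), np.float64(59.397), np.float64(-0.51)]
white [371, 387, 7, 13, 48] h 0.002 [array([ 0.019, -0.137]), np.float64(36.707), np.float64(17.381), np.float64(-0.192)]
red [441, 244, 21, 15, 189] h 0.099 [array([ 0.455, -0.352]), np.float64(46.343), np.float64(42.534), np.float64(1.089)]
red [31, 298, 85, 56, 3669] h 0.026 [array([0.22 , 0.793]), np.float64(256.956), np.float64(166.588), np.float64(-1.565)]
box [array([ 0.45 , -0.363]), np.float64(131.756), np.float64(121.807), np.float64(-1.391)]
bed [array([0.536, 0.013]), np.float64(219.539), np.float64(186.995), np.float64(1.47)]
```

Run:
```python
from h import *
go(.451,-.364,.20,.185+np.pi/2)
print(np.round(frame("wrist")["tool_from_camera"],3).tolist(), frame("wrist")["fovy"])
```

```text
go cm [24.53 -9.97  4.93] rz -1.301 now yaw 0.455 tilt [-0.     0.001 -1.   ]
[[0.0, -0.964, -0.265, 0.067], [1.0, -0.0, 0.001, -0.001], [-0.001, -0.265, 0.964, 0.031], [0.0, 0.0, 0.0, 1.0]] 58.998984273037244
```

```bash
python3 -m creep '[[[1,4.1,-1.66,0.82,0,0,0],[1,4.1,-1.66,0.82,0,0,0],[1,4.1,-1.66,0.82,0,0,0],[1,4.1,-1.66,0.82,0,0,0],[1,4.1,-1.66,0.82,0,0,0],[1,4.1,-1.66,0.82,0,0,0]]]' 30
python3 -m creep '[[[1,0,0,0,0,0,-0.163],[1,0,0,0,0,0,-0.163],[1,0,0,0,0,0,-0.163],[1,0,0,0,0,0,-0.163],[1,0,0,0,0,0,-0.163],[1,0,0,0,0,0,-0.163],[1,0,0,0,0,0,-0.163],[1,0,0,0,0,0,-0.163],[1,0,0,0,0,0,0],[1,0,0,0,0,0,0],[1,0,0,0,0,0,0]]]'
python3 - <<'E'
from h import *
f=frame("wrist","w1"); print(np.round(bot.observe()["qpos"],2)); P=cloud(f)
m=(mask(f["image"],"red")>0)&(abs(P[...,2]-.103)<.008); print([np.round(q,3) for q in rect(f,m,.103)])
m=(abs(P[...,2]-.06)<.006); print([np.round(q,3) for q in rect(f,m,.06)])
go(.451,-.364,.087,.185+np.pi/2)
E
```

```text
clock: 1.0
position: [0.4526, -0.3628, 0.3553]
tool_rot: [3.142, -0.0, 0.455]
force: [1.1, -0.2, -0.3]
grip_width: 0.0854
finger_force: 0.0
clock: 2.38
position: [0.4518, -0.3639, 0.3555]
tool_rot: [-3.141, 0.0, 1.757]
force: [0.3, 0.9, 0.6]
grip_width: 0.0856
finger_force: 0.0
[ 0.86  0.53 -0.4   1.75  0.26  0.91  0.54]
[array([ 0.456, -0.362]), np.float64(74.32), np.float64(15.672), np.float64(-1.388)]
[array([ 0.456, -0.362]), np.float64(128.199), np.float64(127.965), np.float64(-1.389)]
go cm [ 0.   -0.09 11.35] rz 0.001 now yaw 1.757 tilt [-0. -0. -1.]
```

View pics/w1.png

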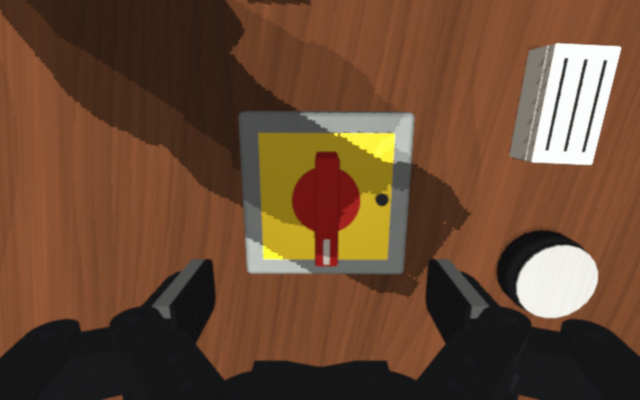

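The wrist view shows the handle bar at (326,208) with its white tick towards the bottom, so it is on, and the off dot at (382,199). The measured bar is 74 x 16 mm, as described. I'll go down and grip it.

```bash
python3 -m creep '[[[1,0,0.1,2.8,0,0,0],[1,0,0.1,2.8,0,0,0],[1,0,0.1,2.8,0,0,0],[1,0,0,2.9,0,0,0],[-0.4,0,0,0,0,0,0],[-0.4,0,0,0,0,0,0],[-0.6,0,0,0,0,0,0],[-0.6,0,0,0,0,0,0],[-1,0,0,0,0,0,0],[-1,0,0,0,0,0,0],[-1,0,0,0,0,0,0],[-1,0,0,0,0,0,0]]]' 20
```

```text
clock: 3.92
position: [0.4556, -0.3634, 0.2436]
tool_rot: [3.139, 0.001, 1.759]
force: [4.1, 0.7, 7.8]
grip_width: 0.016
finger_force: 23.2
```

```bash
python3 -m creep '[[[-1,0,0,0,0,0,-0.17],[-1,0,0,0,0,0,-0.17],[-1,0,0,0,0,0,-0.17],[-1,0,0,0,0,0,-0.17],[-1,0,0,0,0,0,-0.17],[-1,0,0,0,0,0,-0.17],[-1,0,0,0,0,0,-0.17],[-1,0,0,0,0,0,-0.17],[-1,0,0,0,0,0,-0.17],[-1,0,0,0,0,0,0],[-1,0,0,0,0,0,0],[1,0,0,0,0,0,0]]]'
python3 -m creep '[[[1,0,0,0,0,0,0],[1,0,0,0,0,0,0],[1,0,0,0,0,0,0],[1,0,0,-3,0,0,0],[1,0,0,-4,0,0,0],[1,0,0,-4,0,0,0],[1,0,0,0,0,0,0],[1,0,0,0,0,0,0]]]'
python3 - <<'E'
from h import *
f=frame("wrist","w2"); print(np.round(bot.observe()["qpos"],2)); P=cloud(f)
m=(mask(f["image"],"red")>0)&(abs(P[...,2]-.103)<.008); print([np.round(q,3) for q in rect(f,m,.103)])
for c,x,y in (("white",.632,-.259),): go(x,y,.25,-1.426)
E
```

```text
clock: 5.42
position: [0.4547, -0.3635, 0.2428]
tool_rot: [-3.141, -0.0, -2.995]
force: [-0.7, -0.1, -0.2]
grip_width: 0.0323
finger_force: 0.0
clock: 6.42
position: [0.4545, -0.3634, 0.3521]
tool_rot: [3.142, -0.001, -2.995]
force: [0.2, 0.1, -0.3]
grip_width: 0.0857
finger_force: 0.0
[ 1.13  0.64 -0.83  1.74  0.54  1.01  1.82]
[array([ 0.454, -0.363]), np.float64(74.732), np.float64(15.805), np.float64(0.183)]
go cm [-19.09   7.73  -5.35] rz -1.569 now yaw -2.995 tilt [-0.001  0.001 -1.   ]
```

Isolator off: the bar now lies at yaw 0.183, along the box's x. Next is white.

```bash
python3 -m creep '[[[1,-3.82,1.55,0,0,0,0],[1,-3.82,1.55,0,0,0,0],[1,-3.82,1.55,0,0,0,0],[1,-3.82,1.55,0,0,0,0],[1,-3.82,1.55,0,0,0,0]]]'
python3 -m creep '[[[1,0,0,0,0,0,0.175],[1,0,0,0,0,0,0.175],[1,0,0,0,0,0,0.175],[1,0,0,0,0,0,0.175],[1,0,0,0,0,0,0.175],[1,0,0,0,0,0,0.175],[1,0,0,0,0,0,0.175],[1,0,0,0,0,0,0.175],[1,0,0,0,0,0,0.172],[1,0,0,0,0,0,0],[1,0,0,0,0,0,0],[1,0,0,0,0,0,0]]]'
cat >> h.py <<'E'
def pad(c,save=None,z=.036,tol=.006):
    """wrist view of a pad's top: biggest blob of colour at height z"""
    f=frame("wrist",save); P=cloud(f); m=((mask(f["image"],c)>0)&(abs(P[...,2]-z)<tol)).astype(np.uint8)
    m=cv2.morphologyEx(m,cv2.MORPH_CLOSE,np.ones((15,15)))
    n,l,st,ce=cv2.connectedComponentsWithStats(m); i=1+np.argmax(st[1:,4]); r=rect(f,l==i,z)
    h=np.nanmedian(P[(l==i)&(mask(f["image"],c)>0)][:,2])
    print(c,"px",ce[i].round(),"xy",np.round(r[0],4),"size",round(r[1],1),round(r[2],1),"yaw",round(r[3],3),"h",round(h,4),"q",np.round(bot.observe()["qpos"],2)[[0,6]]); return r
E
python3 - <<'E'
from h import *
r=pad("white","w3"); go(*r[0],.022,r[3])
E
```

```text
clock: 7.1
position: [0.6333, -0.2579, 0.3511]
tool_rot: [3.141, -0.002, -2.994]
force: [-0.2, -0.1, -0.4]
grip_width: 0.0854
finger_force: 0.0
clock: 8.6
position: [0.6322, -0.2588, 0.3522]
tool_rot: [-3.141, -0.0, 1.719]
force: [-0.2, 0.1, -0.1]
grip_width: 0.0853
finger_force: 0.0
white px [344. 342.] xy [ 0.6751 -0.396 ] size 71.2 50.4 yaw 0.278 h 0.0351 q [0.56 0.21]
go cm [-14.21   2.22  17.52] rz 1.44 now yaw 1.718 tilt [-0.  0. -1.]
```

View pics/w3.png

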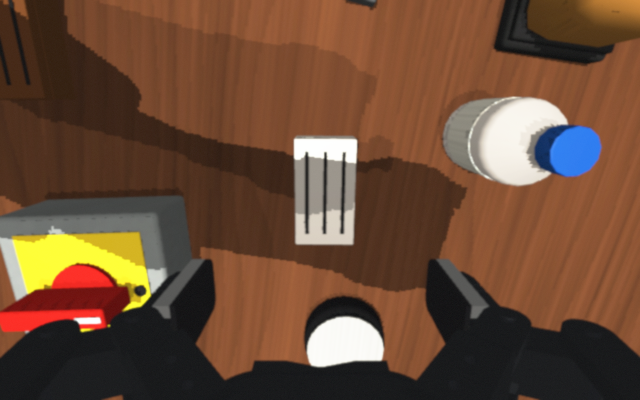

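The white pad is at (325,190); the blob my code picked was the polish tin at (345,340). I'll measure by height near the expected spot instead.

```bash
cat >> h.py <<'E'
def pad(xy,z=.036,tol=.006,save=None,rad=.075):
    """wrist view of a pad's top, by height, near xy"""
    f=frame("wrist",save); P=cloud(f)
    m=((abs(P[...,2]-z)<tol)&(np.hypot(P[...,0]-xy[0],P[...,1]-xy[1])<rad)).astype(np.uint8)
    m=cv2.morphologyEx(m,cv2.MORPH_CLOSE,np.ones((9,9)))
    n,l,st,ce=cv2.connectedComponentsWithStats(m); i=1+np.argmax(st[1:,4]); r=rect(f,l==i,z)
    h=np.nanmedian(P[l==i][:,2]); bgr=np.median(f["image"][l==i],axis=0)
    print("px",ce[i].round(),"xy",np.round(r[0],4),"size",round(r[1],1),round(r[2],1),"yaw",round(r[3],3),"h",round(h,4),"bgr",bgr,"q",np.round(bot.observe()["qpos"],2)[[0,6]]); return r
E
python3 - <<'E'
from h import *
r=pad((.632,-.259)); go(*r[0],.022,r[3])
E
```

```text
px [325. 190.] xy [ 0.636  -0.2587] size 89.7 49.8 yaw -1.43 h 0.0359 bgr [141. 151. 157.] q [0.56 0.21]
go cm [-0.04  0.38 17.53] rz 0.007 now yaw 1.718 tilt [-0.  0. -1.]
```

Size and height match. Descend, grip with 60 N and lift.

```bash
python3 -m creep '[[[1,0,0.38,4,0,0,0.007],[1,0,0,4,0,0,0],[1,0,0,4,0,0,0],[1,0,0,3.5,0,0,0],[1,0,0,2,0,0,0],[1,0,0,0,0,0,0],[-1,0,0,0,0,0,0],[-1,0,0,0,0,0,0],[-1,0,0,0,0,0,0],[-1,0,0,0,0,0,0],[-1,0,0,0,0,0,0]]]' 60
python3 -m creep '[[[-1,0,0,-3,0,0,0],[-1,0,0,-4,0,0,0],[-1,0,0,-4,0,0,0],[-1,0,0,0,0,0,0]]]'
python3 - <<'E'
from h import *
b=-.105; c,s=np.cos(b),np.sin(b)
r=pad((.636,-.2587),z=.15,tol=.012)
go(.6,-.043,.14,b)
E
```

```text
clock: 10.07
position: [0.6365, -0.2584, 0.1791]
tool_rot: [3.14, 0.001, 1.71]
force: [-1.5, -0.7, 8.1]
grip_width: 0.0492
finger_force: 63.1
clock: 10.58
position: [0.6368, -0.2584, 0.2916]
tool_rot: [3.136, 0.003, 1.71]
force: [-0.8, 0.0, -1.7]
grip_width: 0.0492
finger_force: 62.5
px [320. 269.] xy [ 0.6366 -0.2476] size 81.7 71.2 yaw 0.138 h 0.1483 bgr [143. 153. 160.] q [0.55 0.18]
go cm [21.83 -0.61 -0.6 ] rz -1.327 now yaw 1.71 tilt [ 0.003 -0.001 -1.   ]
```

```bash
python3 -m creep '[[[-1,4.27,-3.05,-1.1,0,0,0],[-1,4.27,-3.05,-1.1,0,0,0],[-1,4.27,-3.05,-1.1,0,0,0],[-1,4.27,-3.05,-1.1,0,0,0],[-1,4.27,-3.05,-1.1,0,0,0],[-1,4.27,-3.05,-1.1,0,0,0]]]'
python3 -m creep '[[[-1,0,0,0,0,0,0.18],[-1,0,0,0,0,0,0.18],[-1,0,0,0,0,0,0.18],[-1,0,0,0,0,0,0.18],[-1,0,0,0,0,0,0.18],[-1,0,0,0,0,0,0.18],[-1,0,0,0,0,0,0.18],[-1,0,0,0,0,0,0.18],[-1,0,0,0,0,0,0.18],[-1,0,0,0,0,0,0.18],[-1,0,0,0,0,0,0],[-1,0,0,0,0,0,0]]]'
python3 - <<'E'
from h import *
f=frame("wrist","w4"); P=cloud(f); np.save("pics/w4P.npy",P); print(np.round(bot.observe()["qpos"],2))
m=(abs(P[...,2]-.038)<.006).astype(np.uint8); n,l,st,ce=cv2.connectedComponentsWithStats(m)
for i in range(1,n):
    if st[i,4]>30: print(st[i].tolist(),np.round(plane(f,ce[i],.038)[0],4))
m=(abs(P[...,2]-.016)<.004); print([np.round(q,4) for q in rect(f,m,.016)])
E
```

```text
clock: 11.38
position: [0.4178, -0.0288, 0.3532]
tool_rot: [-3.141, -0.0, 1.71]
force: [0.8, 1.5, -0.8]
grip_width: 0.0492
finger_force: 62.6
clock: 12.88
position: [0.4192, -0.0297, 0.3532]
tool_rot: [3.141, 0.001, -0.086]
force: [-0.4, -0.8, -0.8]
grip_width: 0.0492
finger_force: 62.7
[ 0.05  0.28 -0.15  2.16  0.06  0.71 -1.79]
[162, 38, 41, 45, 1369] [0.5286 0.0653 0.038 ]
[299, 40, 39, 45, 1351] [ 0.5181 -0.0362  0.038 ]
[167, 97, 39, 41, 1214] [0.4879 0.0695 0.038 ]
[298, 99, 39, 42, 1205] [ 0.4774 -0.0319  0.038 ]
[0, 154, 75, 81, 3999] [0.4378 0.2088 0.038 ]
[438, 182, 114, 79, 6030] [ 0.3807 -0.175   0.038 ]
[array([ 0.465, -0.069]), np.float64(513.5249), np.float64(200.2216), np.float64(1.3427)]
```

View pics/w4.png

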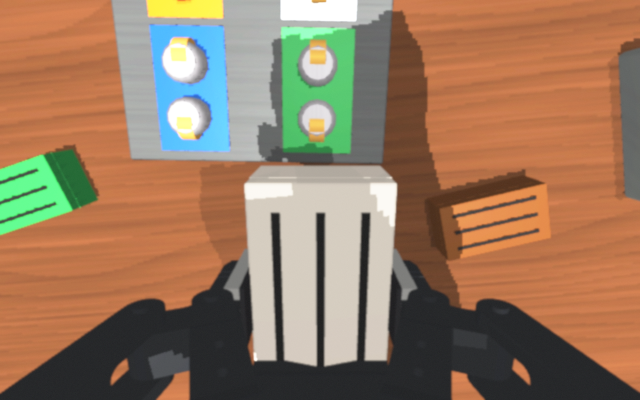

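The held white pad looks square in the grip. The blue studs are at (185,60) and (187,118), the green studs at (317,62) and (317,119). I'll move forward for a closer look at the white studs.

```bash
python3 -m creep '[[[-1,3,0,0,0,0,0.017],[-1,3,0,0,0,0,0],[-1,3,0,0,0,0,0],[-1,0,0,0,0,0,0],[-1,0,0,0,0,0,0]]]'
cat >> h.py <<'E'
def studs(save=None,tol=.0025):
    f=frame("wrist",save); P=cloud(f)
    m=((abs(P[...,2]-.038)<tol)&(abs(P[...,1])<.13)).astype(np.uint8); n,l,st,ce=cv2.connectedComponentsWithStats(m)
    for i in range(1,n):
        if st[i,4]>60: print(st[i].tolist(),np.round(rect(f,l==i,.038)[0],4),np.round(P[l==i].mean(0),4))
E
python3 - <<'E'
from h import *
studs("w5"); go(.601,-.0445,.14,-.103)
E
```

```text
clock: 13.55
position: [0.5083, -0.039, 0.3532]
tool_rot: [3.142, 0.001, -0.106]
force: [-0.3, 0.5, -2.2]
grip_width: 0.0492
finger_force: 62.7
[158, 23, 36, 40, 1019] [0.6317 0.0558] [0.6321 0.056  0.0375]
[297, 22, 36, 41, 1048] [ 0.6208 -0.0472] [ 0.6215 -0.0468  0.0376]
[298, 81, 35, 38, 939] [ 0.58   -0.0425] [ 0.5806 -0.0426  0.0376]
[165, 83, 36, 36, 909] [0.591  0.0601] [0.5912 0.06   0.0375]
[174, 163, 33, 33, 763] [0.5293 0.0656] [0.5294 0.0665 0.0375]
[179, 212, 32, 31, 700] [0.489  0.0701] [0.4887 0.0706 0.0375]
go cm [ 9.29 -0.43  5.83] rz -0.003 now yaw -0.106 tilt [-0.001  0.    -1.   ]
```

```bash
python3 -m creep '[[[-1,4.65,-0.2,1,0,0,0],[-1,4.65,-0.18,1,0,0,0],[-1,0,0,4,0,0,0],[-1,0,0,4,0,0,0],[-1,0,0,3,0,0,0],[-1,0,0,0,0,0,0],[-1,0,0,0,0,0,0]]]'
python3 - <<'E'
from h import *
go(.601,-.045,.04,-.103)
E
```

```text
clock: 14.48
position: [0.6019, -0.0451, 0.2248]
tool_rot: [-3.141, -0.001, -0.107]
force: [0.9, -0.2, -1.8]
grip_width: 0.0493
finger_force: 62.7
go cm [-0.1   0.    2.98] rz -0.004 now yaw -0.107 tilt [ 0.001  0.    -1.   ]
```

```bash
python3 -m creep '[[[-1,0,0,0.8,0,0,0],[-1,0,0,0.7,0,0,0],[-1,0,0,0,0,0,0],[-1,0,0,0,0,0,0]]]'
python3 -m creep '[[[-1,0,0,0.5,0,0,0],[-1,0,0,0,0,0,0],[-1,0,0,0,0,0,0]]]'
python3 -m creep '[[[-1,0,0,0.5,0,0,0],[-1,0,0,0,0,0,0],[-1,0,0,0,0,0,0]]]'
python3 -m creep '[[[-1,0,0,0.4,0,0,0],[-1,0,0,0,0,0,0],[-1,0,0,0,0,0,0]]]'
```

```text
clock: 14.98
position: [0.6019, -0.0451, 0.2085]
tool_rot: [-3.142, -0.0, -0.107]
force: [3.2, 0.0, -3.0]
grip_width: 0.0494
finger_force: 62.7
clock: 15.35
position: [0.6018, -0.045, 0.2034]
tool_rot: [-3.141, -0.0, -0.107]
force: [3.5, 1.2, -5.7]
grip_width: 0.0493
finger_force: 63.8
clock: 15.72
position: [0.6018, -0.0451, 0.1985]
tool_rot: [-3.142, -0.0, -0.107]
force: [3.7, -0.4, -0.3]
grip_width: 0.0493
finger_force: 64.6
clock: 16.1
position: [0.6023, -0.0451, 0.1951]
tool_rot: [-3.142, -0.002, -0.107]
force: [3.7, -0.8, 6.5]
grip_width: 0.0497
finger_force: 65.2
```

```bash
python3 -m creep '[[[-1,0,0,0.2,0,0,0],[-1,0,0,0.1,0,0,0],[-1,0,0,0,0,0,0],[-1,0,0,0,0,0,0]]]'
python3 -m creep '[[[1,0,0,-0.3,0,0,0],[1,0,0,0,0,0,0],[1,0,0,0,0,0,0],[1,0,0,-4,0,0,0],[1,0,0,-4,0,0,0],[1,0,0,-4,0,0,0],[1,-1.5,0,-4,0,0,0],[1,-1.5,0,0,0,0,0],[1,0,0,0,0,0,0],[1,0,0,0,0,0,0]]]'
python3 - <<'E'
from h import *
pad((.601,-.045),z=.052,tol=.009,save="w6",rad=.06)
E
```

```text
clock: 16.6
position: [0.6022, -0.0451, 0.1949]
tool_rot: [3.141, -0.002, -0.107]
force: [-16.9, 2.0, 64.9]
grip_width: 0.0492
finger_force: 72.3
clock: 17.85
position: [0.5722, -0.0419, 0.354]
tool_rot: [3.142, 0.001, -0.107]
force: [0.7, 0.2, 0.2]
grip_width: 0.0852
finger_force: 0.0
px [320. 155.] xy [ 0.601  -0.0449] size 88.9 49.8 yaw -0.108 h 0.0519 bgr [203. 217. 223.] q [ 0.05 -1.78]
```

View pics/w6.png

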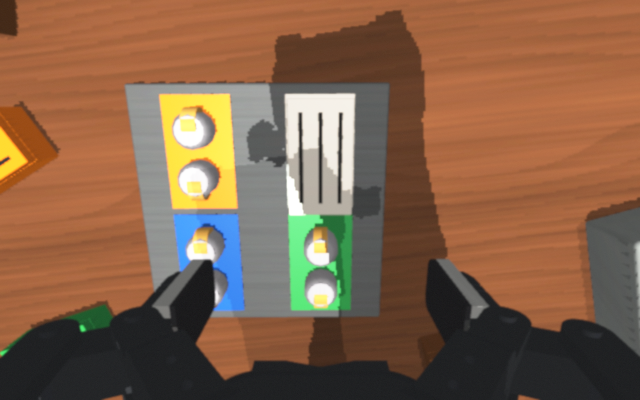

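White is home: its top is at 51.9 mm (52 expected) and it is centred on its station. Next is green.

```bash
python3 -m creep '[[[1,-2.73,-4.25,0,0,0,0],[1,-2.73,-4.25,0,0,0,0],[1,-2.73,-4.25,0,0,0,0],[1,-2.73,-4.25,0,0,0,0],[1,-2.73,-4.25,0,0,0,0],[1,-2.73,-4.25,0,0,0,0]]]'
python3 -m creep '[[[1,0,0,0,0,0,-0.173],[1,0,0,0,0,0,-0.173],[1,0,0,0,0,0,-0.173],[1,0,0,0,0,0,-0.173],[1,0,0,0,0,0,-0.173],[1,0,0,0,0,0,-0.173],[1,0,0,0,0,0,-0.173],[1,0,0,0,0,0,-0.173],[1,0,0,0,0,0,-0.173],[1,0,0,0,0,0,-0.173],[1,0,0,0,0,0,-0.173],[1,0,0,0,0,0,0]]]'
python3 -m creep '[[[1,0,0,0,0,0,0],[1,0,0,0,0,0,0]]]'
python3 - <<'E'
from h import *
r=pad((.436,.229)); go(*r[0],.024,r[3])
E
```

```text
clock: 18.65
position: [0.4358, 0.2307, 0.3541]
tool_rot: [3.141, 0.0, -0.107]
force: [1.6, 0.4, -0.4]
grip_width: 0.0856
finger_force: 0.0
clock: 20.15
position: [0.4368, 0.2291, 0.354]
tool_rot: [-3.141, -0.001, 1.794]
force: [-0.0, 0.3, 0.6]
grip_width: 0.0856
finger_force: 0.0
clock: 20.4
position: [0.4364, 0.2293, 0.3545]
tool_rot: [-3.142, 0.0, 1.793]
force: [0.3, 0.4, 0.2]
grip_width: 0.0855
finger_force: 0.0
px [318. 187.] xy [0.4346 0.2306] size 89.8 49.8 yaw -1.338 h 0.0359 bgr [118. 219.  99.] q [-0.11 -0.72]
go cm [ 0.17 -0.14 17.55] rz -0.01 now yaw 1.794 tilt [ 0. -0. -1.]
```

```bash
python3 -m creep '[[[1,0.17,-0.14,4,0,0,-0.01],[1,0,0,4,0,0,0],[1,0,0,4,0,0,0],[1,0,0,3.5,0,0,0],[1,0,0,2,0,0,0],[1,0,0,0,0,0,0],[-1,0,0,0,0,0,0],[-1,0,0,0,0,0,0],[-1,0,0,0,0,0,0],[-1,0,0,0,0,0,0],[-1,0,0,0,0,0,0]]]' 60
python3 -m creep '[[[-1,0,0,-3,0,0,0],[-1,0,0,-4,0,0,0],[-1,0,0,-4,0,0,0],[-1,0,0,0,0,0,0]]]'
python3 -m creep '[[[-1,0,0,0,0,0,0.1733],[-1,0,0,0,0,0,0.1733],[-1,0,0,0,0,0,0.1733],[-1,0,0,0,0,0,0.1733],[-1,0,0,0,0,0,0.1733],[-1,0,0,0,0,0,0.1733],[-1,0,0,0,0,0,0.1733],[-1,0,0,0,0,0,0.1733],[-1,0,0,0,0,0,0.1733],[-1,0,0,0,0,0,0.1733],[-1,0,0,0,0,0,0.1733]]]'
python3 -m creep '[[[-1,1.8,5.15,0,0,0,0],[-1,1.8,5.15,0,0,0,0],[-1,1.8,5.15,0,0,0,0],[-1,1.8,5.15,0,0,0,0],[-1,1.8,5.15,0,0,0,0],[-1,0,0,0,0,0,0],[-1,0,0,0,0,0,0]]]'
python3 - <<'E'
from h import *
go(.498,-.035,.07,-.103); frame("wrist","w7")
E
```

```text
clock: 21.82
position: [0.4349, 0.2306, 0.1806]
tool_rot: [3.14, -0.0, 1.805]
force: [-1.9, -0.5, 12.8]
grip_width: 0.0493
finger_force: 61.2
clock: 22.32
position: [0.4352, 0.2306, 0.2923]
tool_rot: [3.137, -0.001, 1.805]
force: [1.0, -0.4, -2.9]
grip_width: 0.049
finger_force: 63.5
clock: 23.7
position: [0.4344, 0.2303, 0.289]
tool_rot: [3.141, 0.0, -0.106]
force: [0.6, -0.3, -1.6]
grip_width: 0.0493
finger_force: 63.3
clock: 24.58
position: [0.498, -0.0347, 0.289]
tool_rot: [3.142, 0.001, -0.101]
force: [-0.7, 0.1, -1.3]
grip_width: 0.0492
finger_force: 63.3
go cm [0.01 0.03 6.4 ] rz 0.002 now yaw -0.101 tilt [-0.001 -0.    -1.   ]
```

View pics/w7.png

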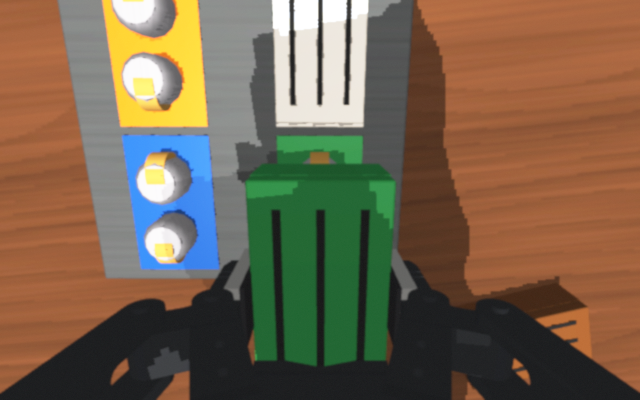

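```bash
python3 -m creep '[[[-1,0,0,3.5,0,0,0],[-1,0,0,3,0,0,0],[-1,0,0,0,0,0,0],[-1,0,0,0.8,0,0,0],[-1,0,0,0.6,0,0,0],[-1,0,0,0,0,0,0]]]'
python3 -m creep '[[[-1,0,0,0.5,0,0,0],[-1,0,0,0.5,0,0,0],[-1,0,0,0,0,0,0],[-1,0,0,0,0,0,0]]]'
python3 -m creep '[[[-1,0,0,0.3,0,0,0],[-1,0,0,0,0,0,0],[-1,0,0,0,0,0,0]]]'
python3 -m creep '[[[-1,0,0,0.1,0,0,0],[-1,0,0,0.1,0,0,0],[-1,0,0,0,0,0,0]]]'
```

```text
clock: 25.38
position: [0.4985, -0.0345, 0.2107]
tool_rot: [-3.141, -0.001, -0.1]
force: [0.7, 1.2, -2.0]
grip_width: 0.049
finger_force: 63.2
clock: 25.88
position: [0.4984, -0.0347, 0.2006]
tool_rot: [-3.141, -0.0, -0.101]
force: [0.6, 0.5, -6.0]
grip_width: 0.0489
finger_force: 63.0
clock: 26.25
position: [0.4984, -0.0347, 0.1977]
tool_rot: [-3.142, -0.0, -0.101]
force: [0.3, -0.9, 0.5]
grip_width: 0.049
finger_force: 63.6
clock: 26.62
position: [0.4986, -0.0347, 0.1966]
tool_rot: [3.142, -0.001, -0.101]
force: [-4.9, 1.6, 28.2]
grip_width: 0.0492
finger_force: 66.9
```

```bash
python3 -m creep '[[[1,0,0,-0.2,0,0,0],[1,0,0,0,0,0,0],[1,0,0,0,0,0,0],[1,0,0,-4,0,0,0],[1,0,0,-4,0,0,0],[1,0,0,-4,0,0,0],[1,0,0,-3.8,0,0,0],[1,0,0,0,0,0,0],[1,0,0,0,0,0,0]]]'
python3 - <<'E'
from h import *
pad((.498,-.035),z=.052,tol=.009,rad=.05)
f=frame("top"); P=cloud(f)
m=mask(f["image"],"orange").astype(bool)&(abs(P[...,2]-.035)<.012)&(abs(P[...,0]-.617)<.08)&(abs(P[...,1]-.25)<.08)
r=rect(f,m,.036); print(r); v,u=np.nonzero(m); print(u.mean(),v.mean()); go(r[0][0]+.004,r[0][1]+.001,.2,-.103)
E
```

```text
clock: 27.75
position: [0.4981, -0.0347, 0.3549]
tool_rot: [3.142, 0.001, -0.101]
force: [0.5, -0.3, -0.2]
grip_width: 0.0852
finger_force: 0.0
px [320. 191.] xy [ 0.4985 -0.0347] size 89.4 49.9 yaw -0.101 h 0.0523 bgr [ 57. 111.  40.] q [ 0.03 -1.77]
(array([0.62373657, 0.24223529]), 90.5310287475586, 52.3192253112793, np.float64(-1.1547322675884715))
252.80348258706468 195.18407960199005
go cm [ 10.11 -28.96  -0.07] rz 0.002 now yaw -0.101 tilt [-0.002 -0.    -1.   ]
```

Green is home (h 52.3 mm). Next is orange at top pixel (253,195); the other two with its shape, at (257,154) and (388,277), are brown and not the right orange.

```bash
python3 -m creep '[[[1,1.69,-4.83,0,0,0,0],[1,1.69,-4.83,0,0,0,0],[1,1.69,-4.83,0,0,0,0],[1,1.69,-4.83,0,0,0,0],[1,1.69,-4.83,0,0,0,0],[1,1.69,-4.83,0,0,0,0]]]'
python3 -m creep '[[[1,0,0,0,0,0,-0.174],[1,0,0,0,0,0,-0.174],[1,0,0,0,0,0,-0.174],[1,0,0,0,0,0,-0.174],[1,0,0,0,0,0,-0.174],[1,0,0,0,0,0,-0.174],[1,0,0,0,0,0,-0.174],[1,0,0,0,0,0,-0.174],[1,0,0,0,0,0,-0.174],[1,0,0,0,0,0,-0.174],[1,0,0,0,0,0,-0.174],[1,0,0,0,0,0,-0.174]]]'
python3 -m creep '[[[1,0,0,0,0,0,0],[1,0,0,0,0,0,0],[1,0,0,0,0,0,0]]]'
python3 - <<'E'
from h import *
r=pad((.628,.243),save="w8"); go(*r[0],.024,r[3])
E
```

```text
clock: 28.6
position: [0.6287, 0.245, 0.3541]
tool_rot: [3.141, 0.002, -0.1]
force: [1.2, -0.8, 0.4]
grip_width: 0.0856
finger_force: 0.0
clock: 30.1
position: [0.6282, 0.2434, 0.3541]
tool_rot: [-3.14, -0.001, 1.993]
force: [0.3, 0.1, 0.4]
grip_width: 0.0857
finger_force: 0.0
clock: 30.48
position: [0.6282, 0.2436, 0.3553]
tool_rot: [-3.141, 0.0, 1.985]
force: [-0.2, 0.6, -0.6]
grip_width: 0.0855
finger_force: 0.0
px [319. 186.] xy [0.6268 0.2454] size 89.7 49.8 yaw -1.156 h 0.0359 bgr [ 75. 203. 255.] q [-0.08 -0.38]
go cm [ 0.23 -0.06 17.64] rz -0.0 now yaw 1.986 tilt [-0. -0. -1.]
```

View pics/w8.png

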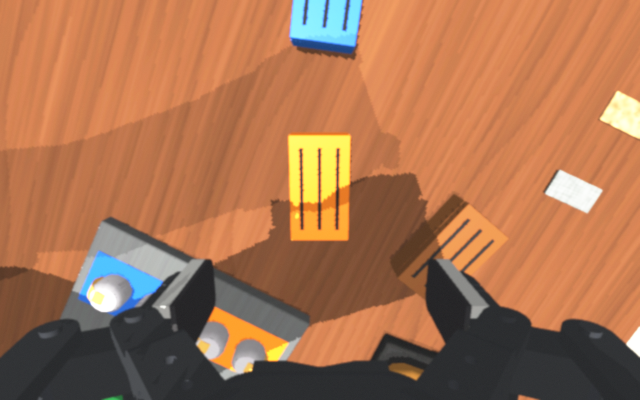

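The orange pad is bright orange at (319,186), between the fingers; the brown look-alike is at (455,250) and clear of them.

```bash
python3 -m creep '[[[1,0.23,-0.06,4,0,0,0],[1,0,0,4,0,0,0],[1,0,0,4,0,0,0],[1,0,0,3.5,0,0,0],[1,0,0,2,0,0,0],[1,0,0,0,0,0,0],[-1,0,0,0,0,0,0],[-1,0,0,0,0,0,0],[-1,0,0,0,0,0,0],[-1,0,0,0,0,0,0],[-1,0,0,0,0,0,0]]]' 60
python3 -m creep '[[[-1,0,0,-3,0,0,0],[-1,0,0,-4,0,0,0],[-1,0,0,-4,0,0,0],[-1,0,0,0,0,0,0]]]'
python3 -m creep '[[[-1,0,0,0,0,0,0.174],[-1,0,0,0,0,0,0.174],[-1,0,0,0,0,0,0.174],[-1,0,0,0,0,0,0.174],[-1,0,0,0,0,0,0.174],[-1,0,0,0,0,0,0.174],[-1,0,0,0,0,0,0.174],[-1,0,0,0,0,0,0.174],[-1,0,0,0,0,0,0.174],[-1,0,0,0,0,0,0.174],[-1,0,0,0,0,0,0.174],[-1,0,0,0,0,0,0.174]]]'
python3 -m creep '[[[-1,0.11,4.7,0,0,0,0],[-1,0.11,4.7,0,0,0,0],[-1,0.11,4.7,0,0,0,0],[-1,0.11,4.7,0,0,0,0],[-1,0,0,0,0,0,0],[-1,0,0,0,0,0,0]]]'
python3 - <<'E'
from h import *
go(.612,.058,.07,-.103); frame("wrist","w9")
E
```

```text
clock: 31.9
position: [0.6272, 0.2455, 0.1821]
tool_rot: [3.14, 0.0, 1.987]
force: [-2.0, -1.2, 9.2]
grip_width: 0.0491
finger_force: 62.7
clock: 32.4
position: [0.6275, 0.2457, 0.2944]
tool_rot: [3.136, 0.0, 1.987]
force: [-1.1, -0.2, -1.8]
grip_width: 0.049
finger_force: 62.7
clock: 33.9
position: [0.6266, 0.2452, 0.29]
tool_rot: [3.141, 0.0, -0.106]
force: [0.2, 0.4, -1.1]
grip_width: 0.0485
finger_force: 62.6
clock: 34.65
position: [0.6122, 0.0581, 0.2903]
tool_rot: [-3.141, 0.0, -0.101]
force: [0.3, -0.0, -1.4]
grip_width: 0.0489
finger_force: 62.7
go cm [-0.02  0.02  6.53] rz 0.002 now yaw -0.101 tilt [-0.  0. -1.]
```

View pics/w9.png

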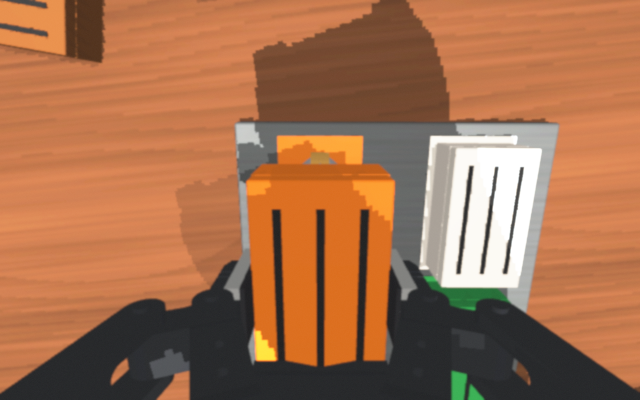

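```bash
python3 -m creep '[[[-1,0,0,3.5,0,0,0],[-1,0,0,3,0,0,0],[-1,0,0,0,0,0,0],[-1,0,0,0.8,0,0,0],[-1,0,0,0.6,0,0,0],[-1,0,0,0,0,0,0]]]'
python3 -m creep '[[[-1,0,0,0.5,0,0,0],[-1,0,0,0.5,0,0,0],[-1,0,0,0,0,0,0],[-1,0,0,0,0,0,0]]]'
python3 -m creep '[[[-1,0,0,0.25,0,0,0],[-1,0,0,0,0,0,0],[-1,0,0,0,0,0,0]]]'
python3 -m creep '[[[-1,0,0,0.1,0,0,0],[-1,0,0,0.1,0,0,0],[-1,0,0,0,0,0,0]]]'
```

```text
clock: 35.45
position: [0.6126, 0.0581, 0.212]
tool_rot: [-3.141, -0.001, -0.1]
force: [1.1, 1.4, -0.7]
grip_width: 0.0489
finger_force: 62.7
clock: 35.95
position: [0.6125, 0.058, 0.2019]
tool_rot: [-3.141, -0.001, -0.1]
force: [2.1, 2.3, 1.5]
grip_width: 0.0488
finger_force: 62.8
clock: 36.33
position: [0.6126, 0.0579, 0.1995]
tool_rot: [-3.141, -0.001, -0.101]
force: [0.8, 1.2, 5.9]
grip_width: 0.0491
finger_force: 63.5
clock: 36.7
position: [0.6128, 0.0578, 0.198]
tool_rot: [-3.141, -0.002, -0.101]
force: [-0.2, 0.5, 15.4]
grip_width: 0.0491
finger_force: 64.4
```

```bash
python3 -m creep '[[[-1,0,0,0.1,0,0,0],[-1,0,0,0,0,0,0],[-1,0,0,0,0,0,0]]]'
python3 -m creep '[[[1,0,0,-0.2,0,0,0],[1,0,0,0,0,0,0],[1,0,0,0,0,0,0],[1,0,0,-4,0,0,0],[1,0,0,-4,0,0,0],[1,0,0,-4,0,0,0],[1,0,0,-3.8,0,0,0],[1,0,0,0,0,0,0],[1,0,0,0,0,0,0]]]'
python3 - <<'E'
from h import *
pad((.612,.058),z=.052,tol=.009,rad=.05)
f=frame("top"); P=cloud(f)
m=mask(f["image"],"blue").astype(bool)&(abs(P[...,2]-.035)<.012)&(P[...,1]>.2)
r=rect(f,m,.036); print(r); v,u=np.nonzero(m); print(u.mean(),v.mean()); go(r[0][0]+.004,r[0][1]+.003,.2,-.103)
E
```

```text
clock: 37.08
position: [0.6128, 0.0579, 0.198]
tool_rot: [-3.141, -0.002, -0.101]
force: [-6.9, 0.4, 32.8]
grip_width: 0.0486
finger_force: 66.8
clock: 38.2
position: [0.6121, 0.0578, 0.3554]
tool_rot: [3.141, 0.001, -0.101]
force: [-0.3, 0.3, -0.8]
grip_width: 0.0853
finger_force: 0.0
px [320. 191.] xy [0.6124 0.058 ] size 89.5 49.9 yaw -0.101 h 0.0522 bgr [ 44. 111. 215.] q [-0.13 -1.91]
(array([0.567211  , 0.38949179]), 91.5270767211914, 50.2379264831543, np.float64(-1.296012597232525))
205.33404710920772 213.43254817987153
go cm [-7.420e+00 -3.289e+01 -2.000e-02] rz 0.003 now yaw -0.1 tilt [-0.002 -0.    -1.   ]
```

Orange is home. The blue pad has been knocked about 55 mm, from x 0.512 to 0.567, so I'm using its new position.

```bash
python3 -m creep '[[[1,-1.06,-4.7,0,0,0,0],[1,-1.06,-4.7,0,0,0,0],[1,-1.06,-4.7,0,0,0,0],[1,-1.06,-4.7,0,0,0,0],[1,-1.06,-4.7,0,0,0,0],[1,-1.06,-4.7,0,0,0,0],[1,-1.06,-4.7,0,0,0,0]]]'
python3 -m creep '[[[1,0,0,0,0,0,-0.162],[1,0,0,0,0,0,-0.162],[1,0,0,0,0,0,-0.162],[1,0,0,0,0,0,-0.162],[1,0,0,0,0,0,-0.162],[1,0,0,0,0,0,-0.162],[1,0,0,0,0,0,-0.162],[1,0,0,0,0,0,-0.162],[1,0,0,0,0,0,-0.162],[1,0,0,0,0,0,-0.162],[1,0,0,0,0,0,-0.162],[1,0,0,0,0,0,-0.162]]]'
python3 -m creep '[[[1,0,0,0,0,0,0],[1,0,0,0,0,0,0],[1,0,0,0,0,0,0]]]'
python3 - <<'E'
from h import *
r=pad((.571,.392)); go(*r[0],.024,r[3])
E
```

```text
clock: 39.17
position: [0.5711, 0.3941, 0.3548]
tool_rot: [3.14, 0.001, -0.101]
force: [0.9, -1.3, -0.8]
grip_width: 0.0854
finger_force: 0.0
clock: 40.67
position: [0.5714, 0.3925, 0.3547]
tool_rot: [-3.14, 0.0, 1.849]
force: [0.0, -0.9, -0.7]
grip_width: 0.0856
finger_force: 0.0
clock: 41.05
position: [0.5714, 0.3927, 0.3558]
tool_rot: [-3.141, 0.0, 1.841]
force: [-0.9, -0.3, 0.5]
grip_width: 0.0857
finger_force: 0.0
px [320. 187.] xy [0.5707 0.3934] size 89.8 49.8 yaw -1.287 h 0.0359 bgr [240. 142.  83.] q [-0.35 -0.72]
go cm [ 0.08 -0.05 17.69] rz -0.013 now yaw 1.842 tilt [-0. -0. -1.]
```

```bash
python3 -m creep '[[[1,0.08,-0.05,4,0,0,-0.013],[1,0,0,4,0,0,0],[1,0,0,4,0,0,0],[1,0,0,3.5,0,0,0],[1,0,0,2,0,0,0],[1,0,0,0,0,0,0],[-1,0,0,0,0,0,0],[-1,0,0,0,0,0,0],[-1,0,0,0,0,0,0],[-1,0,0,0,0,0,0],[-1,0,0,0,0,0,0]]]' 60
python3 -m creep '[[[-1,0,0,-3,0,0,0],[-1,0,0,-4,0,0,0],[-1,0,0,-4,0,0,0],[-1,0,0,0,0,0,0]]]'
python3 -m creep '[[[-1,0,0,0,0,0,0.163],[-1,0,0,0,0,0,0.163],[-1,0,0,0,0,0,0.163],[-1,0,0,0,0,0,0.163],[-1,0,0,0,0,0,0.163],[-1,0,0,0,0,0,0.163],[-1,0,0,0,0,0,0.163],[-1,0,0,0,0,0,0.163],[-1,0,0,0,0,0,0.163],[-1,0,0,0,0,0,0.163],[-1,0,0,0,0,0,0.163],[-1,0,0,0,0,0,0.163]]]'
python3 -m creep '[[[-1,-0.4,4.71,0,0,0,0],[-1,-0.4,4.71,0,0,0,0],[-1,-0.4,4.71,0,0,0,0],[-1,-0.4,4.71,0,0,0,0],[-1,-0.4,4.71,0,0,0,0],[-1,-0.4,4.71,0,0,0,0],[-1,-0.4,4.71,0,0,0,0],[-1,0,0,0,0,0,0],[-1,0,0,0,0,0,0]]]'
python3 - <<'E'
from h import *
go(.509,.0685,.07,-.103); frame("wrist","w10")
E
```

```text
clock: 42.48
position: [0.5712, 0.3935, 0.1826]
tool_rot: [3.14, -0.001, 1.856]
force: [-1.0, -0.1, 8.5]
grip_width: 0.0491
finger_force: 62.9
clock: 42.98
position: [0.5714, 0.3938, 0.295]
tool_rot: [3.136, -0.002, 1.856]
force: [0.1, -0.3, -1.4]
grip_width: 0.0493
finger_force: 63.0
clock: 44.48
position: [0.5706, 0.3931, 0.2905]
tool_rot: [3.141, 0.0, -0.105]
force: [-0.0, 0.5, -2.0]
grip_width: 0.0486
finger_force: 62.8
clock: 45.6
position: [0.5102, 0.0683, 0.2909]
tool_rot: [-3.141, -0.0, -0.1]
force: [-0.4, -0.1, -0.7]
grip_width: 0.049
finger_force: 62.9
go cm [-0.12 -0.01  6.59] rz 0.003 now yaw -0.1 tilt [ 0.  0. -1.]
```

View pics/w10.png

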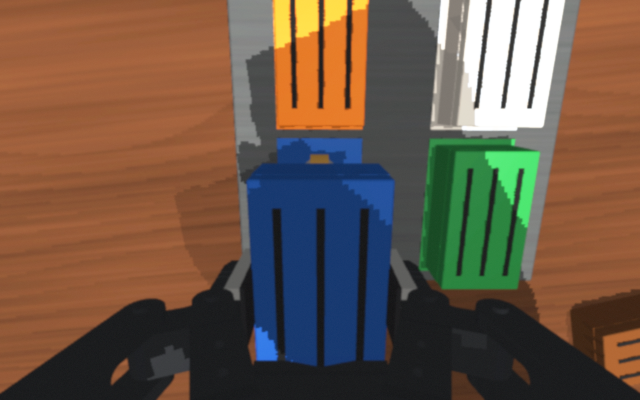

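The blue pad is held squarely at (320,270) over the blue patch, so I'll press it on.

```bash
python3 -m creep '[[[-1,-0.1,0,3.5,0,0,0],[-1,0,0,3,0,0,0],[-1,0,0,0,0,0,0],[-1,0,0,0.8,0,0,0],[-1,0,0,0.6,0,0,0],[-1,0,0,0,0,0,0]]]'
python3 -m creep '[[[-1,0,0,0.5,0,0,0],[-1,0,0,0.5,0,0,0],[-1,0,0,0,0,0,0],[-1,0,0,0,0,0,0]]]'
python3 -m creep '[[[-1,0,0,0.25,0,0,0],[-1,0,0,0.1,0,0,0],[-1,0,0,0,0,0,0]]]'
python3 -m creep '[[[-1,0,0,0.1,0,0,0],[-1,0,0,0.1,0,0,0],[-1,0,0,0,0,0,0]]]'
```

```text
clock: 46.4
position: [0.5093, 0.0683, 0.2123]
tool_rot: [-3.141, -0.001, -0.099]
force: [0.2, 2.0, -3.9]
grip_width: 0.049
finger_force: 62.8
clock: 46.9
position: [0.5093, 0.0683, 0.2022]
tool_rot: [-3.141, -0.0, -0.099]
force: [0.8, 2.1, -4.1]
grip_width: 0.049
finger_force: 62.8
clock: 47.28
position: [0.5095, 0.0681, 0.199]
tool_rot: [-3.141, -0.001, -0.1]
force: [-1.3, 0.7, 5.6]
grip_width: 0.0491
finger_force: 64.2
clock: 47.65
position: [0.5095, 0.0681, 0.1985]
tool_rot: [-3.141, -0.002, -0.1]
force: [-10.8, 0.2, 46.7]
grip_width: 0.0491
finger_force: 68.7
```

```bash
python3 -m creep '[[[1,0,0,-0.3,0,0,0],[1,0,0,0,0,0,0],[1,0,0,0,0,0,0],[1,0,0,-4,0,0,0],[1,0,0,-4,0,0,0],[1,0,0,-4,0,0,0],[1,2,2.8,-5,0,0,0],[1,2,2.8,-3,0,0,0],[1,0,0,0,0,0,0],[1,0,0,0,0,0,0]]]'
python3 - <<'E'
from h import *
f=frame("wrist","w11"); P=cloud(f)
for c,x,y in (("white",.6013,-.0453),("orange",.612,.0582),("blue",.5086,.0689),("green",.4979,-.0346)):
    pad((x,y),z=.052,tol=.009,rad=.048)
    m=np.hypot(P[...,0]-x,P[...,1]-y)<.05; m&=abs(P[...,2]-.052)<.015
    A=np.c_[P[m][:,:2]-[x,y],np.ones(m.sum())]; k=np.linalg.lstsq(A,P[m][:,2],rcond=None)[0]; print(c,"slopes",np.round(k,4))
go(.455,-.363,.20,.183)
E
```

```text
clock: 48.9
position: [0.543, 0.0088, 0.3987]
tool_rot: [-3.142, 0.001, -0.099]
force: [-0.4, 0.2, -0.3]
grip_width: 0.0852
finger_force: 0.0
px [376. 109.] xy [ 0.6009 -0.0445] size 89.5 50.4 yaw -0.107 h 0.0519 bgr [246. 251. 253.] q [-0.06 -1.83]
white slopes [-0.0022 -0.0177  0.0518]
px [257. 108.] xy [0.6117 0.0574] size 89.0 50.6 yaw -0.099 h 0.0521 bgr [ 94. 237. 255.] q [-0.06 -1.83]
orange slopes [0.0115 0.0178 0.0519]
px [262. 222.] xy [0.5096 0.0673] size 90.9 50.6 yaw -0.098 h 0.052 bgr [254. 174.  87.] q [-0.06 -1.83]
blue slopes [-0.0044  0.0188  0.0517]
px [371. 223.] xy [ 0.4987 -0.0345] size 91.1 50.5 yaw -0.1 h 0.0524 bgr [ 88. 172.  62.] q [-0.06 -1.83]
green slopes [-0.0117 -0.0145  0.0521]
go cm [-5.11 37.89  4.4 ] rz -0.281 now yaw -0.098 tilt [-0.001  0.    -1.   ]
```

View pics/w11.png

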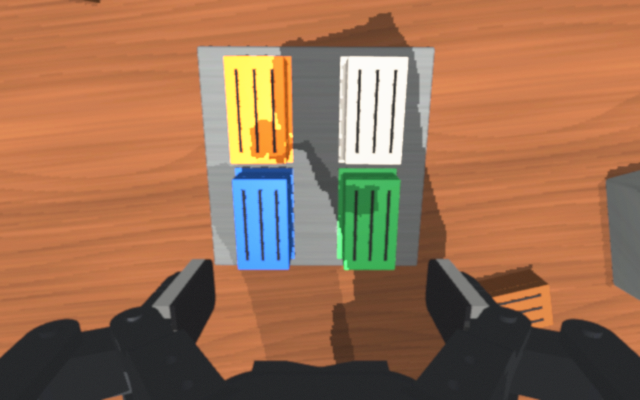

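All four pads are level, with tops at 52 mm, and centred within about 1 mm. Back to the isolator.

```bash
python3 -m creep '[[[1,-0.64,4.74,0.55,0,0,0],[1,-0.64,4.74,0.55,0,0,0],[1,-0.64,4.74,0.55,0,0,0],[1,-0.64,4.74,0.55,0,0,0],[1,-0.64,4.74,0.55,0,0,0],[1,-0.64,4.74,0.55,0,0,0],[1,-0.64,4.74,0.55,0,0,0],[1,-0.64,4.74,0.55,0,0,0],[1,0,0,0,0,0,-0.14],[1,0,0,0,0,0,-0.14],[1,0,0,0,0,0,0],[1,0,0,0,0,0,0]]]'
python3 - <<'E'
from h import *
f=frame("wrist"); P=cloud(f); print(np.round(bot.observe()["qpos"],2))
m=(mask(f["image"],"red")>0)&(abs(P[...,2]-.103)<.008); r=rect(f,m,.103); print([np.round(q,3) for q in r]); go(.455,-.363,.087,.183)
E
```

```text
clock: 50.65
position: [0.4549, -0.3637, 0.3553]
tool_rot: [-3.141, 0.0, 0.177]
force: [0.2, -0.2, 0.9]
grip_width: 0.0856
finger_force: 0.0
[ 0.62  0.51 -0.07  1.76  0.04  0.87 -0.86]
[array([ 0.457, -0.363]), np.float64(74.596), np.float64(15.731), np.float64(0.188)]
go cm [ 0.02 -0.06 11.34] rz -0.005 now yaw 0.178 tilt [-0.  0. -1.]
```

```bash
python3 -m creep '[[[1,0,-0.06,2.8,0,0,-0.005],[1,0,0,2.8,0,0,0],[1,0,0,2.8,0,0,0],[1,0,0,2.9,0,0,0],[-0.4,0,0,0,0,0,0],[-0.4,0,0,0,0,0,0],[-0.6,0,0,0,0,0,0],[-0.6,0,0,0,0,0,0],[-1,0,0,0,0,0,0],[-1,0,0,0,0,0,0],[-1,0,0,0,0,0,0],[-1,0,0,0,0,0,0]]]' 20
python3 -m creep '[[[-1,0,0,0,0,0,0.17],[-1,0,0,0,0,0,0.17],[-1,0,0,0,0,0,0.17],[-1,0,0,0,0,0,0.17],[-1,0,0,0,0,0,0.17],[-1,0,0,0,0,0,0.17],[-1,0,0,0,0,0,0.17],[-1,0,0,0,0,0,0.17],[-1,0,0,0,0,0,0.17],[-1,0,0,0,0,0,0],[-1,0,0,0,0,0,0],[1,0,0,0,0,0,0]]]'
python3 -m creep '[[[1,0,0,0,0,0,0],[1,0,0,0,0,0,0],[1,0,0,0,0,0,0],[1,0,0,-3,0,0,0],[1,0,0,-4,0,0,0],[1,0,0,-4,0,0,0],[1,0,0,0,0,0,0],[1,0,0,0,0,0,0]]]'
python3 - <<'E'
from h import *
f=frame("wrist"); P=cloud(f); print(np.round(bot.observe()["qpos"],2))
m=(mask(f["image"],"red")>0)&(abs(P[...,2]-.103)<.008); print([np.round(q,3) for q in rect(f,m,.103)])
f=frame("top"); P=cloud(f)
for c,x,y in (("white",.598,-.045),("orange",.609,.057),("blue",.505,.068),("green",.495,-.035)):
    m=(np.hypot(P[...,0]-x,P[...,1]-y)<.02); print(c,np.round(np.nanmedian(P[m][:,2]),4),np.median(f["image"][m],axis=0))
E
```

```text
clock: 52.2
position: [0.4548, -0.3637, 0.2434]
tool_rot: [3.14, -0.001, 0.185]
force: [-1.5, -2.6, 8.5]
grip_width: 0.0158
finger_force: 22.5
clock: 53.7
position: [0.4549, -0.3632, 0.2429]
tool_rot: [-3.141, -0.0, -1.344]
force: [-0.5, -0.4, 0.4]
grip_width: 0.0328
finger_force: 0.0
clock: 54.7
position: [0.4546, -0.363, 0.3521]
tool_rot: [3.142, 0.0, -1.344]
force: [-0.5, 0.0, -0.3]
grip_width: 0.0856
finger_force: 0.0
[ 0.27  0.55  0.43  1.79 -0.29  0.87 -2.08]
[array([ 0.456, -0.364]), np.float64(74.749), np.float64(15.807), np.float64(-1.389)]
white 0.0521 [254. 253. 253.]
orange 0.0516 [ 83. 208. 252.]
blue 0.0522 [245. 153.  81.]
green 0.0528 [147. 239. 117.]
```

The isolator is on (bar at -1.389), all four pads are seated and the gripper is clear, so I'm handing in.

```bash
python3 -c "
from workcell import bot
print(bot.job_done())"
```

```text
the job is handed in; nothing more can be done
None
```

The job is handed in, with no verdict returned: I turned the isolator off, pressed all four pads home (blue had been knocked about 55 mm, so I picked it up from its new spot), turned the isolator back on, and kept clear of the shoe, glue bottle and polish tin.

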